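# Hang the soaked instrument basket up to drain, using the lifter

## Robot

A 6-joint arm with a two-finger parallel gripper is mounted at the origin on a cart in front of the work surface, level with it; the furniture and walls round the work are solid. World frame = base frame: x ahead of the robot, y to its left, z up, the work surface at z = 0. Lengths are in mm, angles in degrees, forces in N, time in s.
With the tool pointing down it reaches from about 350 to 850 mm from the base axis. Payload 8.1 kg.
Tool frame: the origin (TCP) lies midway between the tips of the shut fingers; the grasp point (between the pads) lies 19 mm behind it; x points along the fingers, y is the direction in which the jaws open and shut, and the axes are right-handed (so a half turn about x gives the same grasp; the last joint's range is limited). The gripper opens to 85 mm and grips with 20 to 120 N. Pads are 22 mm wide; open, the fingers measure 114 mm over their backs; the gripper's body (76 mm by 85 mm) begins 54 mm behind the grasp point. The pads swing forward as they close: fully open they stand 13 mm farther back than shut.
Start: joints at [66.669, 7.471, 85.268, -0, 87.261, -4.893], TCP at [189.743, 569.212, 204.092] pointing down, gripper open.
Joint ranges: [-169.43, 169.43], [-51.17, 129.36], [1.28, 143.12], [-76.62, 256.62], [0, 156.53], [-152.29, 152.29]. Speed limits (degrees/s): [136.94, 136.94, 159.86, 180, 180, 180].

## Interface

Orientations are given as [roll, pitch, yaw] about the fixed x, y, z axes, in that order (R = Rz(yaw) Ry(pitch) Rx(roll)).
In Python, from bench import r gives the robot as it stands.
- The arm moves only by the tool move_arm, never from a script. Its argument "deltas" is a list of rows, each a list of 2 entries, a list of its own where there are three numbers: the shift along the tool's x, y, z in mm, then the turn about the tool's x in degrees. A call has 1 to 12 rows; each row is the pose to reach, as a shift and turn from the pose measured when the call began, along the tool's axes at that moment; what a row does not reach only later rows make up. A row lasts 1/8 s, in which the tool goes at most 62.5 mm and 10.7 degrees, less where a joint would pass 70% of its speed; a pose out of reach is approached as far as the arm can. A call with a gripper value outside its range is refused whole. "jaw" is the opening, from -1 (shut) to 1 (fully open), set as the call begins (left out, the last holds). The fingers move at their own pace and stop on an object; "squeeze" is the grip in N (left out, the last holds). Time passes only in rows, so rows that repeat a pose let the fingers close. It gives the time, the measured TCP pose, the force and the opening at its end, in the units of the state.
- r.sense(): the state, without advancing time (a new reading comes with each control period).
- r.snapshot(name): name is "scene" or "side" or "wrist"; returns (picture, depth): 480x640x3 uint8, red, green, blue; 480x640 float32, mm along the optical axis (not along the pixel's ray), 0 where there is no reading.
- r.get_calibration(name): a dict with "fovy" (degrees; the focal length in pixels is half the picture's height over the tangent of half this angle, whatever the lens; pixels are square), "cx", "cy" (the principal point, pixels), "k1" (the pictures are not rectified: a ray, as slopes to the right and down, at radius r is drawn at 1 + k1 r^2 times it, then the intrinsics apply), "position" and "attitude" of the camera in the world; the wrist camera has in their place "tool_from_camera" (4x4, takes a point from camera to tool coordinates, whose origin is the TCP and whose axes are the tool frame's). Camera axes: x right, y down, z forward; pixel columns grow to the right and rows downward; lengths in mm; the calibration is good to about 2 mm. A picture is of the moment at which its call begins: read the wrist's pose just before it. get_calibration takes no time and is no camera call.
- r.hand_in(): hands the job in, once; it reports no verdict.
The state is a dict: "time": time; "joint_pos": joint angles; "qd": joint speeds; "joint_efforts": joint torques, N m; "tool_pos": TCP position; "tcp_rot": TCP orientation; "ft_force": force on the tool from outside, world axes, zero at the start; "wrist_torque": the same for the moment, N m; "finger_gap": finger opening in mm.
Only numpy, scipy, OpenCV 4.12 (cv2) and the standard library are available. Lean on these libraries where they do the work, as an engineer would, in place of code of your own. Each camera call takes 0.05 s, during which the arm holds its last target. There are 200 camera calls.

## Task

The soak is over: hang the instrument basket up to drain, without the hand touching the contaminated basket. Take the lifter (the hand tool with the hook) from its fork, lift the wire basket out of the tub by its folding handle, gently and with the forceps in it, and hang the handle on both hooks of the draining stand so that the basket hangs free and level. Then slip the lifter out, hang it back in its fork, and leave everything else on the trolley where it is.

Things in the scene. Friction and masses are not known exactly. Their poses are not given: they have to be found in the camera images.
- tub: White rectangular plastic soaking tub, fixed to the trolley, 128 (x) x 196 (y) x 54 mm high with its rim, plus a flat lug at each y end; walls 4 mm, inner floor 4 mm above the trolley. Origin: centre of its underside; y along its long side.
- basket: Open wire basket of plain steel, 88 (x) x 134 (y) x 45 mm high, 0.24 to 0.4 kg, loose, standing in the tub with about 10 mm of play all round. Origin: centre of its underside; y along its long side. Hung up, it swings level under its folding handle to within about 0.15 rad.
- pivot (a point): Middle of the axis (along y, 40 mm above the basket's underside; basket's axes) on which the handle folds: a U of 5 mm wire, arms at y = +-73 mm, straight bar 126 mm long parallel to y, 70 mm from the axis. It folds 0.75 rad from upright to -x or +x, to firm stops (bar then 48 mm aside, 51 mm up); light friction holds it anywhere between. Its angle varies and is NOT reported: see it or feel for it.
- forceps: Straight steel forceps, 122 x 14 x 9 mm, lying loose on the floor of the basket, its long axis (y) along the basket's long side. Origin: centre of its underside.
- stand: Draining stand of bent steel bar, fixed, front to -x. Origin: on the trolley below the middle of its two hooks. Drip tray x -70 to +80, y -86 to +150 mm, 14 mm high. Hooks of 8 mm bar at y = -35 and +35 mm, alike: from a post at x = +65 mm (216 mm high) each slopes down to a trough at x = 0 and turns up to a free tip at x = -27 mm, its top 180 mm high. Beside them (+y) stands the fork.
- seat (a point): Point midway between the stand's two hook troughs (stand's axes; 155.5 mm above the trolley): the middle of the handle's bar lies here when the basket is hung.
- fork (a point): Home of the lifter in its fork, 125 mm in the stand's +y from the hooks' middle (stand's axes): point between the tops of two level 6 mm bars along x at y = +-17 mm, 153 mm above the trolley, from x = -28 mm (tips turned up 7 mm) to a post at x = +60 mm. 28 mm are free between the bars, open above, below and in front. The lifter's collar lies on both bars, its middle at this point.
- lifter_grip (a point): Middle of the grip of the lifter, an upright loose hand tool of 0.14 kg that hangs in the fork. Grip: grey plastic block, 24 (x) x 36 (y) x 56 mm tall. Below it a flat collar 36 x 52 x 6 mm whose underside, 34 mm below this point, rests on the fork's bars; then an 8 mm rod and a flat hook 16 mm wide (y) that points to the tool's +x; lowest point 138 mm below. z up along the tool.
- lifter_hook (a point): Same tool and axes: where the centre of a 5 mm bar rests in its J hook, 11 mm in +x from and 131 mm below lifter_grip. From here: back plate with its face at x = -9 mm, up to 49 mm above (rod beyond); V floor, underside 7 mm below; lip at x = +9 to +13 mm, its top 13.5 mm above. 18 mm free between plate and lip. Pass the lip under a bar in the tool's +x direction, then raise.
- holder: Cream needle holder, 31 mm flange, 54 mm tall, standing near the front edge of the trolley: a bystander. Origin: centre of its underside.
- gauze: Flat gauze packet, 62 x 63 x 8 mm, near the front edge of the trolley: a bystander. Origin: centre of its underside.
- marker: Marker pen, 138 mm long, lying near the front edge of the trolley: a bystander. Origin: centre of its underside.

How it is judged:
By the outcome, as a careful person would: the job done as asked, in the order asked, and still so for the second after the job is handed in, with the robot touching nothing.
It also fails if it takes over 72 s, if anything falls off the work surface, if the arm or the gripper's body presses on something with over 40 N, if the wrist force passes 120 N, or if a joint passes its speed limit or range.

## Working session

There is one attempt and no reset: what is moved stays moved. The work goes in short steps, Python scripts to look and compute and a tool call to move; the robot and the scene stay as the last step left them, time stands still between calls to the robot, and variables do not carry over. Pictures are saved under pics/ and viewed, about 8 in all and at most 12, crops included, and the job is handed in when it is done.

Besides the shell and the picture viewer there is one more tool, called after ">>>" in YAML: its name, and indented under it one key for each argument. move_arm: Moves the arm, as the interface text tells. Its arguments: {"type":"object","properties":{"deltas":{"type":"array","items":{"type":"array"}},"jaw":{"type":"number"},"squeeze":{"type":"number"}},"required":["deltas"]}

```bash
mkdir -p pics
cat > h.py <<'E'
import numpy as np,cv2
from bench import r
from scipy.spatial.transform import Rotation as R
def rot(a): return R.from_euler('xyz',a,degrees=True).as_matrix()
def snap(name,fn):
    s=r.sense(); p,d=r.snapshot(name); cv2.imwrite(f'pics/{fn}.png',p[:,:,::-1]); np.savez(f'pics/{fn}.npz',p=p,d=d,pos=s['tool_pos'],rot=s['tcp_rot']); return p,d
def load(name,fn):
    z=np.load(f'pics/{fn}.npz'); c=r.get_calibration(name)
    if name=='wrist':
        T=np.array(c['tool_from_camera']); M=rot(z['rot']); return z['p'],z['d'],c,M@T[:3,:3],M@T[:3,3]+z['pos']
    a=np.array(c['attitude']); M=rot(a) if a.size==3 else a.reshape(3,3)
    return z['p'],z['d'],c,M,np.array(c['position'])
def rays(c,uv):
    f=240/np.tan(np.radians(c['fovy'])/2); q=(np.atleast_2d(uv)-[c['cx'],c['cy']])/f
    s=q.copy()
    for _ in range(10): s=q/(1+c['k1']*(s**2).sum(1,keepdims=True))
    return np.c_[s,np.ones(len(s))]
def cloud(name,fn):
    p,d,c,M,t=load(name,fn); v,u=np.mgrid[:480,:640]
    s=rays(c,np.c_[u.ravel(),v.ravel()]); return (s*d.reshape(-1,1))@M.T+t, p.reshape(-1,3), d.ravel()>0
def onplane(name,fn,uv,z):
    p,d,c,M,t=load(name,fn); w=rays(c,uv)@M.T; return t+w*((z-t[2])/w[:,2:3])
E
python3 - <<'E'
from h import *
for n in('scene','side','wrist'):
    snap(n,n+'0'); print(n,r.get_calibration(n))
print(r.sense())
cv2.imwrite('pics/a.png',cv2.imread('pics/scene0.png'))
E
```

```text
scene {'fovy': 48.86134456685666, 'cx': 316.60486685728534, 'cy': 236.58493573901956, 'k1': -0.021438575456597792, 'position': array([ -16.20568259, -395.39465613,  587.70493152]), 'attitude': array([-119.85983748,   -1.44937726,  -33.85816801])}
side {'fovy': 54.91913191656793, 'cx': 315.2067000051548, 'cy': 232.29772696485693, 'k1': 0.014135901171963882, 'position': array([102.10048529, 889.43743032, 605.74104488]), 'attitude': array([-123.15173769,   -0.40861313, -152.7880003 ])}
wrist {'fovy': 65.27721223481758, 'cx': 317.76976991883134, 'cy': 242.65653673289626, 'k1': -0.07840558166108262, 'tool_from_camera': array([[ 4.99276666e-05, -2.82624208e-01,  9.59230710e-01,
        -1.69093613e+02],
       [ 9.99999822e-01, -5.55999839e-04, -2.15867434e-04,
        -5.49010295e-01],
       [ 5.94341483e-04,  9.59230550e-01,  2.82624130e-01,
        -7.20652251e+01],
       [ 0.00000000e+00,  0.00000000e+00,  0.00000000e+00,
         1.00000000e+00]])}
{'time': 0.15, 'joint_pos': array([ 6.66665119e+01,  7.50671616e+00,  8.53120464e+01,  3.43759620e-04,
        8.72626408e+01, -4.89221589e+00]), 'qd': array([ 0.07360085, -0.07627878, -0.09147356,  0.01874611,  0.1050045 ,
        0.00429263]), 'joint_efforts': array([ 2.98856517e-03, -5.70060182e+01, -5.01160455e+01, -1.81265832e-04,
        9.48997331e-03,  4.86661975e-05]), 'tool_pos': array([189.59063355, 568.78923891, 203.29710854]), 'tcp_rot': array([ -95.13387683,   89.91859582, -113.57516574]), 'ft_force': array([-0.27586934, -0.3480424 ,  0.3349009 ]), 'wrist_torque': array([ 0.01135571,  0.0232481 , -0.0266238 ]), 'finger_gap': 85.36960864512014}
```

View pics/scene0.png

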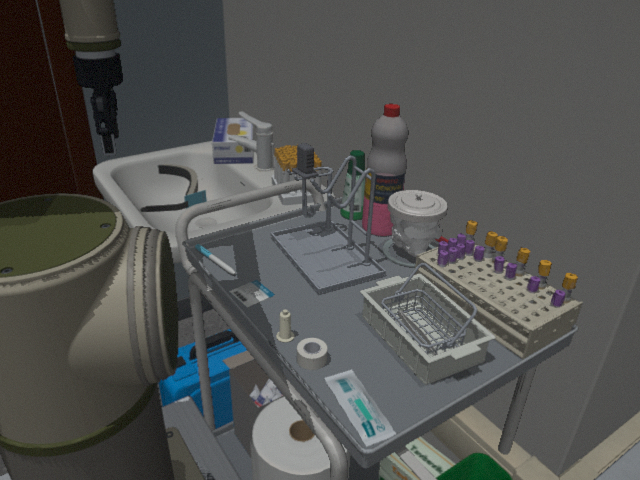

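View pics/side0.png

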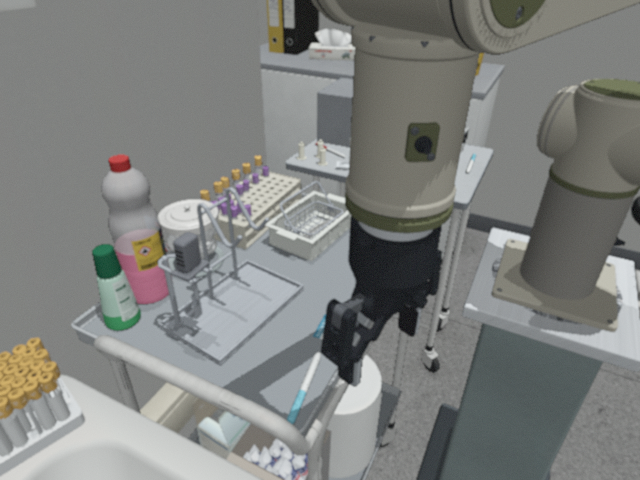

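Run:
```python
from h import *
H=np.full((1,),0)
W,Hh=800,600 # px=1mm ; u: y from 400 to -400 ; v: x from 900 to 300
img=np.zeros((600,800,3),np.uint8); zb=np.full((600,800),-99.)
for n in('scene','side'):
    P,C,ok=cloud(n,n+'0'); m=ok&(P[:,2]>-15)&(P[:,2]<260)
    P=P[m]
    u=np.round(400-P[:,1]).astype(int); v=np.round(900-P[:,0]).astype(int)
    g=(u>=0)&(u<800)&(v>=0)&(v<600)
    for a,b,z in zip(u[g],v[g],P[g,2]):
        if z>zb[b,a]: zb[b,a]=z
col=cv2.applyColorMap(np.clip(zb,0,250).astype(np.uint8),cv2.COLORMAP_TURBO); col[zb<-90]=0
for k in range(0,800,100):
    cv2.putText(col,str(400-k),(k,10),0,.35,(255,255,255)); cv2.line(col,(k,0),(k,600),(90,90,90),1)
for k in range(0,600,100):
    cv2.putText(col,str(900-k),(0,k+10),0,.35,(255,255,255)); cv2.line(col,(0,k),(800,k),(90,90,90),1)
cv2.imwrite('pics/top.png',col)
a=cv2.imread('pics/scene0.png')
c1=cv2.resize(a[130:290,260:395],None,fx=3,fy=3,interpolation=cv2.INTER_CUBIC)
c2=cv2.resize(a[250:385,350:500],None,fx=2.6,fy=2.6,interpolation=cv2.INTER_CUBIC)
o=np.zeros((480,c1.shape[1]+c2.shape[1],3),np.uint8); o[:c1.shape[0],:c1.shape[1]]=c1; o[:c2.shape[0],c1.shape[1]:]=c2
cv2.imwrite('pics/crops.png',o); print(c1.shape)
```

```text
(480, 405, 3)
```

View pics/top.png

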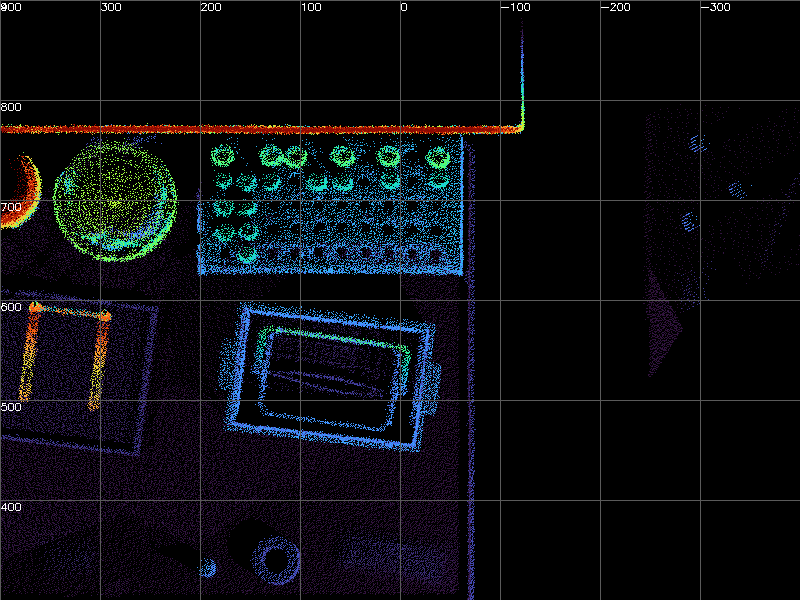

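View pics/crops.png

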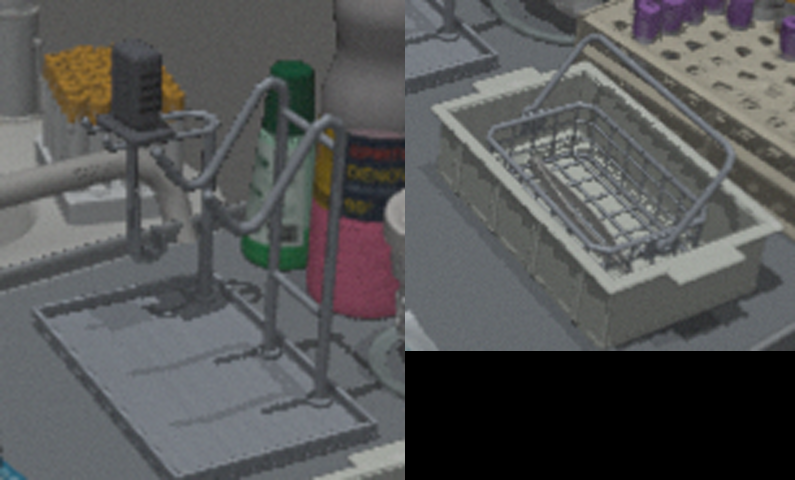

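Run:
```python
from h import *
A=[cloud(n,n+'0') for n in('scene','side')]
for nm,(P,C,ok) in zip(('scene','side'),A):
    P=P[ok]
    def box(P): return (P[:,0]>400)&(P[:,0]<620)&(P[:,1]>-80)&(P[:,1]<200)
    q=P[box(P)&(P[:,2]>48)&(P[:,2]<60)]
    print(nm,'tub',len(q),cv2.minAreaRect(q[:,:2].astype(np.float32)),np.median(q[:,2]))
    b=P[box(P)&(P[:,2]>85)]
    print(' bar',len(b),b.min(0),b.max(0)); 
    top=b[b[:,2]>np.percentile(b[:,2],50)]
    vx,vy,x0,y0=cv2.fitLine(top[:,:2].astype(np.float32),cv2.DIST_HUBER,0,.01,.01).ravel()
    print(' line',vx,vy,x0,y0,np.degrees(np.arctan2(-vx,vy)),'z50,90,98',np.percentile(b[:,2],[50,90,98]))
    g=P[(P[:,0]>420)&(P[:,0]<600)&(P[:,1]>395)&(P[:,1]<540)&(P[:,2]>168)&(P[:,2]<230)]
    print(' grip',len(g),np.percentile(g,[2,50,98],axis=0).round(1))
    t=g[g[:,2]>212]; print(' griptop',len(t),cv2.minAreaRect(t[:,:2].astype(np.float32)),np.median(t[:,2]))
    for lo,hi in((280,325),(350,385)):
        h=P[(P[:,1]>lo)&(P[:,1]<hi)&(P[:,0]>460)&(P[:,0]<620)&(P[:,2]>120)]
        print(' hook',len(h))
        for x in range(480,600,8):
            k=h[(h[:,0]>=x)&(h[:,0]<x+8)]
            if len(k)>3: print('  ',x+4,np.median(k[:,1]).round(1),np.percentile(k[:,2],[5,50,95]).round(1),len(k))
    # fork bars/collar
    f=P[(P[:,1]>410)&(P[:,1]<520)&(P[:,0]>460)&(P[:,0]<620)&(P[:,2]>146)&(P[:,2]<163)]
    print(' forkz',len(f),np.percentile(f,[2,98],axis=0).round(1))
    o=P[(P[:,1]>420)&(P[:,1]<620)&(P[:,0]>400)&(P[:,0]<800)&(P[:,2]>230)&(P[:,2]<330)]
    print(' tall',len(o),o.min(0) if len(o) else '',o.max(0) if len(o) else '')
    t=P[(P[:,1]>190)&(P[:,1]<540)&(P[:,0]>410)&(P[:,0]<640)&(P[:,2]>11)&(P[:,2]<17)]
    print(' tray',len(t),cv2.minAreaRect(t[:,:2].astype(np.float32)))
img=[]
a=cv2.imread('pics/side0.png'); cv2.imwrite('pics/sidecrop.png',np.hstack([cv2.resize(a[180:360,150:310],None,fx=3.2,fy=3.2,interpolation=cv2.INTER_CUBIC)]))
```

```text
scene tub 2586 ((524.1612548828125, 71.17908477783203), (221.07315063476562, 132.74241638183594), 82.97824096679688) 53.773404929441824
 bar 297 [537.05184343 -10.70258792  85.09888897] [574.29453809 141.04731675 104.37094078]
 line 0.1348734 0.99086285 562.43066 62.16513 -7.7512994 z50,90,98 [101.07210412 102.85702764 103.75721158]
 grip 419 [[527.6 440.4 169.6]
 [532.5 447.4 195.5]
 [550.6 471.9 216.6]]
 griptop 73 ((539.47705078125, 458.4307556152344), (22.311767578125, 31.09491539001465), 2.2363333702087402) 215.17738057601372
 hook 508
   492 305.8 [172.1 177.8 180.4] 20
   500 303.3 [160.5 167.9 175.5] 28
   508 302.1 [152.3 157.7 164.4] 21
   516 302.2 [146.8 152.2 156.1] 18
   524 300.3 [149.1 152.8 155.4] 20
   532 300.3 [153.7 158.7 165.1] 29
   540 299.1 [162.5 170.6 179.2] 34
   548 297.5 [173.4 182.8 190.3] 34
   556 296.8 [187.5 195.2 203.6] 38
   564 295.5 [198.4 207.6 213.1] 33
   572 294.1 [209.8 214.1 216.4] 19
   580 294.1 [125.1 174.9 211. ] 124
   588 292.7 [125.1 172.5 200.7] 90
 hook 409
   500 373.9 [174.1 177.6 181.3] 12
   508 373.6 [160.9 170.4 178.4] 29
  
[... 1702 characters left out ...]
8 181. ] 16
   508 379.4 [163.5 170.2 179.5] 27
   516 378.4 [153.2 159.5 168. ] 20
   524 378.1 [148.9 153.4 157.3] 15
   532 375.7 [149.3 153.3 156.8] 20
   540 375.0 [151.  158.8 165.2] 32
   548 372.9 [160.2 168.5 177.1] 40
   556 372.6 [173.6 181.9 188.7] 43
   564 371.3 [185.3 194.9 201.8] 43
   572 370.7 [198.6 206.8 212.8] 34
   580 369.4 [209.1 213.4 216.4] 27
   588 366.9 [125.3 170.7 212.2] 111
   596 368.6 [127.1 172.1 205.6] 108
 forkz 541 [[509.8 438.6 149.4]
 [601.8 487.1 161.7]]
 tall 6685 [679.47653365 420.00574582 230.02027717] [775.36505171 592.22451345 329.99328815]
 tray 945 ((554.6835327148438, 347.8272705078125), (280.64794921875, 200.6293487548828), 83.97562408447266)
```

View pics/sidecrop.png

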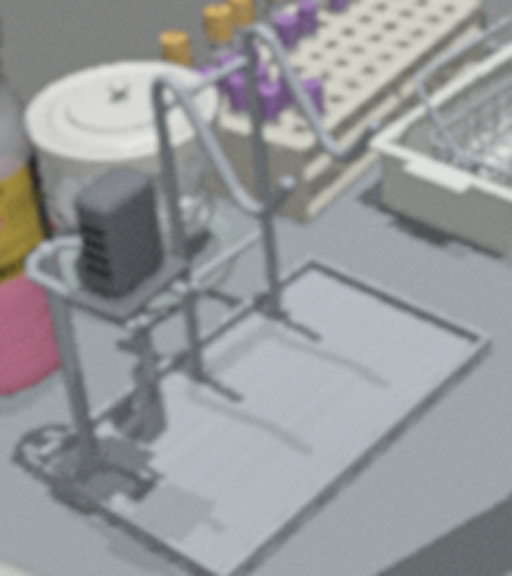

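```bash
cat >> h.py <<'E'
def go(p,yaw=None):
    """delta in tool axes to TCP world p; turn about tool x so that tool +/-y is along world yaw"""
    s=r.sense(); M=rot(s['tcp_rot']); d=M.T@(np.array(p)-s['tool_pos'])
    y=np.degrees(np.arctan2(M[1,1],M[0,1]))
    print('tcp',s['tool_pos'].round(1),'yaxis',M[:,1].round(3),'yawY %.1f'%y,'x',M[:,0].round(3),'t',round(s['time'],2),'F',s['ft_force'].round(1),'gap',round(s['finger_gap'],1))
    if yaw is not None:
        # tool x points down -> turn about tool x reduces world yaw
        print('turn',-( (yaw-y+180)%360-180 ),'or',-((yaw-y)%360-180))
    print('delta',d.round(1)); return d
E
python3 - <<'E'
from h import *
go([539.6,460.5,290],0)
print(r.sense()['joint_pos'].round(1))
E
```

```text
tcp [189.6 568.8 203.3] yaxis [ 0.316  0.949 -0.001] yawY 71.6 x [-0.001 -0.001 -1.   ] t 0.15 F [-0.3 -0.3  0.3] gap 85.4
turn 71.55871624333894 or -108.44128375666105
delta [-86.8   7.9 366.3]
[66.7  7.5 85.3  0.  87.3 -4.9]
```

>>> move_arm:
  deltas:
    - [[-50,0,0],0]
    - [[-87,0,30],5]
    - [[-87,2,80],15]
    - [[-87,3,130],25]
    - [[-87,4,180],35]
    - [[-87,5,230],45]
    - [[-87,6,280],55]
    - [[-87,7,330],64]
    - [[-87,8,366],71.5]
    - [[-87,8,366],71.5]
    - [[-87,8,366],71.5]
    - [[-87,8,366],71.5]
  jaw: 0.2
  squeeze: 60

```text
time: 1.65
tool_pos: [538.2, 461.5, 290.4]
tcp_rot: [-32.0, 89.9, -121.8]
ft_force: [0.0, -0.2, 0.2]
finger_gap: 51.4
```

Run:
```python
from h import *
go([539.6,460.5,290],0)
snap('wrist','w1')
P,C,ok=cloud('wrist','w1')
g=ok&(P[:,0]>510)&(P[:,0]<570)&(P[:,1]>430)&(P[:,1]<490)
t=P[g&(P[:,2]>211)&(P[:,2]<219)]; print(len(t),np.median(t[:,2]) if len(t) else '',cv2.minAreaRect(t[:,:2].astype(np.float32)))
t=P[g&(P[:,2]>157)&(P[:,2]<162)]; print(len(t),cv2.minAreaRect(t[:,:2].astype(np.float32)))
for lo,hi in((300,360),(365,425)):
    pass
```

```text
tcp [538.2 461.5 290.4] yaxis [ 1.     0.003 -0.001] yawY 0.2 x [-0.001 -0.001 -1.   ] t 1.65 F [ 0.  -0.2  0.2] gap 51.4
turn 0.1927952092790406 or -179.80720479072096
delta [0.4 1.4 1. ]
1406 213.64868235343772 ((539.913818359375, 460.94000244140625), (33.81318664550781, 21.890213012695312), 89.6331787109375)
941 ((533.9263916015625, 461.0191345214844), (47.42708206176758, 51.0341796875), 0.08402767032384872)
```

View pics/w1.png

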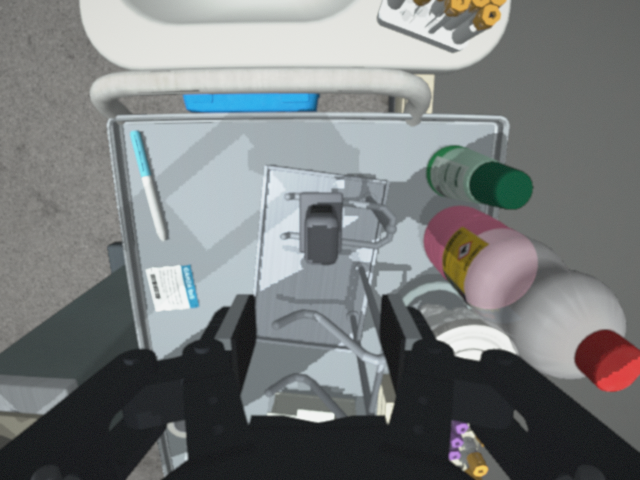

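>>> move_arm:
  deltas:
    - [[30,1,0.5],0]
    - [[70,1.6,0.5],0]
    - [[100,1.6,0.5],0]
    - [[120,1.6,0.5],0]
    - [[120,1.6,0.5],0]
    - [[120,1.6,0.5],0]

```text
time: 2.45
tool_pos: [540.4, 461.6, 172.5]
tcp_rot: [105.3, 89.9, 15.5]
ft_force: [0.7, -1.1, 1.0]
finger_gap: 50.9
```

>>> move_arm:
  deltas:
    - [[0,0,0],0]
    - [[0,0,0],0]
    - [[0,0,0],0]
    - [[0,0,0],0]
    - [[0,0,0],0]
    - [[0,0,0],0]
  jaw: -1
  squeeze: 60

```text
time: 3.2
tool_pos: [541.3, 462.3, 175.0]
tcp_rot: [121.0, 89.7, 31.2]
ft_force: [-0.6, -0.4, 6.3]
finger_gap: 22.4
```

Run:
```python
from h import *
go([540,461,170],0)
```

```text
tcp [541.3 462.3 175. ] yaxis [1.    0.004 0.004] yawY 0.2 x [ 0.004  0.003 -1.   ] t 3.2 F [-0.6 -0.4  6.3] gap 22.4
turn 0.20587562040319085 or -179.79412437959678
delta [ 5.  -1.3  1.3]
```

>>> move_arm:
  deltas:
    - [[-5,0,0],0]
    - [[-20,0,0],0]
    - [[-40,0,0],0]
    - [[-65,0,0],0]
    - [[-90,0,0],0]
    - [[-115,0,0],0]
    - [[-125,0,0],0]
    - [[-125,0,0],0]
    - [[-125,0,0],0]

```text
time: 4.32
tool_pos: [540.4, 461.7, 298.6]
tcp_rot: [118.2, 89.8, 28.4]
ft_force: [-0.1, 0.5, -1.9]
finger_gap: 22.1
```

Run:
```python
from h import *
go([510,100,300],-7.5)
for n in('side','scene'): snap(n,n+'1')
for n in('side','scene'):
    P,C,ok=cloud(n,n+'1')
    g=ok&(P[:,0]>505)&(P[:,0]<580)&(P[:,1]>425)&(P[:,1]<495)&(P[:,2]>160)&(P[:,2]<300)
    q=P[g]
    for z in range(160,300,6):
        k=q[(q[:,2]>=z)&(q[:,2]<z+6)]
        if len(k): print(n,z+3,len(k),k[:,0].min().round(1),k[:,0].max().round(1),k[:,1].min().round(1),k[:,1].max().round(1))
a=cv2.imread('pics/side1.png'); b=cv2.imread('pics/scene1.png')
cv2.imwrite('pics/c1.png',np.hstack([cv2.resize(a[90:290,130:260],None,fx=3,fy=3),cv2.resize(b[70:270,250:380],None,fx=3,fy=3)]))
```

```text
tcp [540.4 461.7 298.6] yaxis [1.    0.004 0.003] yawY 0.2 x [ 0.003  0.001 -1.   ] t 4.33 F [-0.1  0.5 -1.9] gap 22.1
turn 7.708038165236758 or -172.29196183476324
delta [ -2.  -31.7 361.6]
side 163 9 508.0 514.5 450.3 486.3
side 175 19 538.5 560.8 455.7 468.8
side 181 87 535.7 561.9 453.3 469.4
side 187 54 535.7 561.5 453.4 469.2
side 193 58 535.8 563.3 453.4 468.9
side 199 31 535.5 559.2 451.9 469.2
side 205 33 535.2 540.4 452.0 469.3
side 211 29 536.6 541.0 453.5 468.6
side 217 23 535.6 540.6 453.4 469.1
side 223 30 531.7 541.3 452.9 468.9
side 229 32 532.1 540.8 452.6 468.8
side 235 20 532.7 538.4 458.1 465.1
side 241 19 532.7 539.2 459.2 465.1
side 247 21 532.1 538.7 457.9 465.1
side 253 22 532.2 539.3 457.5 465.1
side 259 18 532.6 539.3 459.0 465.8
side 265 20 532.9 538.1 457.7 465.7
side 271 8 530.6 533.9 457.0 464.7
side 277 29 522.3 558.4 437.7 487.7
side 283 317 520.5 558.7 435.0 488.6
side 289 80 527.2 552.3 447.8 480.1
side 295 111 526.3 551.4 444.5 480.8
side 301 34 527.1 548.8 443.4 480.8
scene 163 4 506.9 514.6 443.4 484.7
scene 175 17 537.8 558.9 450.0 463.6
scene 181 43 536.0 560.8 448.5 468.1
scene 187 26 535.3 561.3 450.7 464.8
scene 193 26 535.9 562.5 451.2 467.2
scene 199 15 535.6 539.9 451.6 466.3
scene 205 15 535.3 540.7 450.9 465.7
scene 211 18 535.7 541.0 449.4 470.8
scene 217 14 535.2 541.0 452.8 467.9
scene 223 16 532.1 541.1 449.9 459.0
scene 229 18 532.4 540.8 450.5 460.2
scene 235 10 532.8 538.4 455.5 461.4
scene 241 12 532.0 539.9 454.9 462.2
scene 247 11 532.3 539.4 456.3 463.6
scene 253 14 532.4 538.8 455.5 463.2
scene 259 12 532.0 538.3 451.6 461.4
scene 265 10 531.8 538.7 456.3 461.5
scene 271 11 530.2 541.9 453.2 462.3
scene 277 19 521.3 552.8 433.3 481.5
scene 283 126 521.1 555.0 431.1 484.9
scene 289 51 527.8 551.4 441.1 472.5
scene 295 53 525.8 549.6 439.0 473.1
scene 301 16 527.0 548.9 441.2 474.3
```

View pics/c1.png

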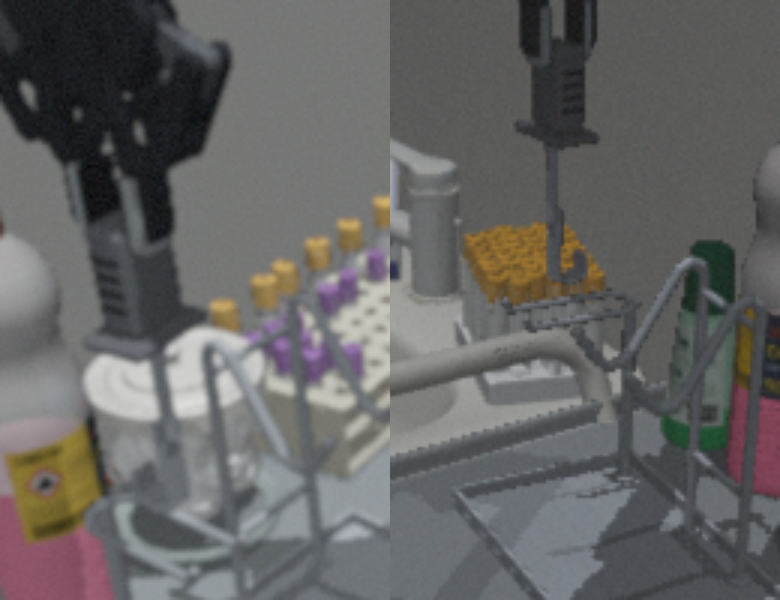

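>>> move_arm:
  deltas:
    - [[-35,-10,0],0]
    - [[-65,-20,20],0]
    - [[-65,-25,60],0]
    - [[-65,-25,105],1]
    - [[-65,-25,150],2]
    - [[-65,-25,195],3]
    - [[-65,-25,240],4]
    - [[-65,-22,285],5]
    - [[-65,-18,330],6]
    - [[-50,-17.5,370],7]
    - [[-20,-17.5,389],7.9]
    - [[0,-17.5,389],7.9]

```text
time: 5.92
tool_pos: [523.5, 71.3, 295.6]
tcp_rot: [-170.4, 89.9, 91.8]
ft_force: [0.1, -0.2, -1.4]
finger_gap: 22.2
```

Run:
```python
from h import *
go([524.5,72.8,194],-7.7)
snap('wrist','w2'); snap('scene','scene2')
for n,f in(('wrist','w2'),('scene','scene2')):
    P,C,ok=cloud(n,f); P=P[ok]
    b=P[(P[:,0]>525)&(P[:,0]<590)&(P[:,1]>-20)&(P[:,1]<150)&(P[:,2]>92)&(P[:,2]<115)]
    if len(b)<10: print(n,len(b)); continue
    vx,vy,x0,y0=cv2.fitLine(b[:,:2].astype(np.float32),cv2.DIST_HUBER,0,.01,.01).ravel()
    print(n,len(b),'x at 66.5:',x0+(66.5-y0)*vx/vy,'slope',vx/vy,np.percentile(b[:,2],[10,50,90,98]).round(1),b[:,1].min(),b[:,1].max())
```

```text
tcp [523.5  71.3 295.6] yaxis [ 0.991 -0.136 -0.   ] yawY -7.8 x [-0.     0.001 -1.   ] t 5.92 F [ 0.1 -0.2 -1.4] gap 22.2
turn -0.12920930458878388 or 179.87079069541122
delta [101.6   0.8  -1.6]
wrist 759 x at 66.5: 562.4536 slope 0.14603743 [ 98.2 100.2 101.4 102.1] -7.009608800336878 139.3131557832547
scene 256 x at 66.5: 562.3661 slope 0.14801744 [ 97.8 101.2 102.8 103.5] -9.249338321971607 136.44014128913108
```

>>> move_arm:
  deltas:
    - [[30,0,-1],0]
    - [[65,0,-1.5],0]
    - [[90,0,-1.5],0]
    - [[102,0,-1.5],0]
    - [[102,0,-1.5],0]
    - [[102,0,-1.5],0]

```text
time: 6.78
tool_pos: [523.4, 74.8, 194.0]
tcp_rot: [-141.5, 89.9, 120.8]
ft_force: [-0.5, 0.3, -2.8]
finger_gap: 22.4
```

>>> move_arm:
  deltas:
    - [[0,8,0],0]
    - [[0,16,0],0]
    - [[0,24,0],0]
    - [[0,29,0],0]
    - [[0,29,0],0]
    - [[0,29,0],0]

```text
time: 7.52
tool_pos: [551.9, 70.9, 193.8]
tcp_rot: [-128.2, 89.9, 134.1]
ft_force: [-1.0, 1.3, -1.3]
finger_gap: 22.3
```

Run:
```python
from h import *
go([554,69,194],-7.7)
snap('side','side2'); snap('scene','scene3')
a=cv2.imread('pics/side2.png'); b=cv2.imread('pics/scene3.png')
cv2.imwrite('pics/c2.png',np.hstack([cv2.resize(a[100:270,250:380],None,fx=3,fy=3),cv2.resize(b[180:350,370:500],None,fx=3,fy=3)]))
```

```text
tcp [551.9  70.9 193.8] yaxis [ 0.991 -0.133 -0.002] yawY -7.7 x [-0.001  0.001 -1.   ] t 7.53 F [-1.   1.3 -1.3] gap 22.3
turn 0.0282459373833035 or -179.9717540626167
delta [-0.2  2.3  1.6]
```

View pics/c2.png

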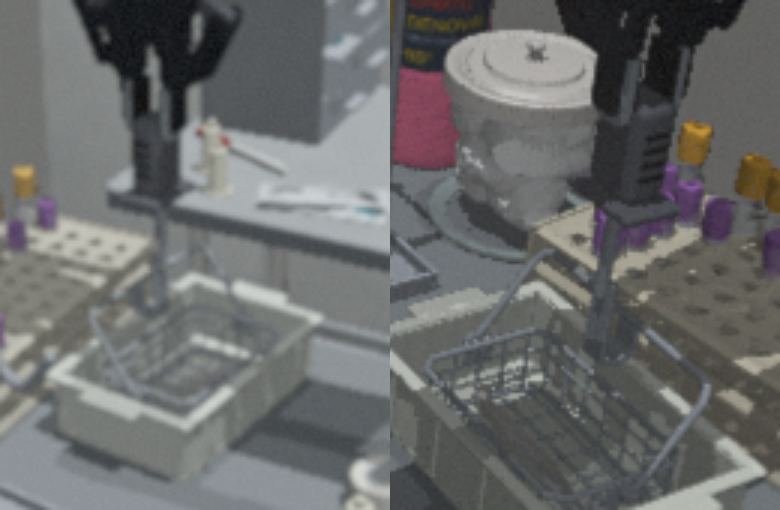

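>>> move_arm:
  deltas:
    - [[-8,1,1],0]
    - [[-16,1.5,2],0]
    - [[-22,1.5,2],0]
    - [[-24,-3,2],0]
    - [[-26,-9,2],0]
    - [[-29,-15,2],0]
    - [[-31,-21,2],0]
    - [[-33,-27,2],0]
    - [[-34.5,-33,2],0]
    - [[-35.5,-39,2],0]
    - [[-35.5,-45,2],0]
    - [[-35.5,-45,2],0]

```text
time: 9.12
tool_pos: [506.7, 75.0, 229.4]
tcp_rot: [-131.2, 89.9, 131.2]
ft_force: [0.3, 1.0, -0.8]
finger_gap: 22.2
```

Run:
```python
from h import *
go([554,69,194],-7.7)
snap('side','side3'); snap('scene','scene4')
for n,f in(('side','side3'),('scene','scene4')):
    P,C,ok=cloud(n,f); P=P[ok]
    for lo,hi in((-20,50),(85,150)):
        b=P[(P[:,0]>480)&(P[:,0]<600)&(P[:,1]>lo)&(P[:,1]<hi)&(P[:,2]>100)&(P[:,2]<125)]
        print(n,lo,len(b),np.median(b,axis=0).round(1) if len(b) else '', np.percentile(b[:,2],[90,98]).round(1) if len(b) else '',b[:,1].min(),b[:,1].max())
```

```text
tcp [506.7  75.  229.4] yaxis [ 0.991 -0.133 -0.002] yawY -7.7 x [-0.001  0.002 -1.   ] t 9.12 F [ 0.3  1.  -0.8] gap 22.2
turn 0.04215515337358511 or -179.95784484662641
delta [35.4 47.8 -0.3]
side -20 30 [512.5  15.6 115.1] [117.8 118.1] -1.2912916484625612 39.94882038600019
side 85 60 [527.9 124.7 115.1] [117.5 118.1] 85.30815293608066 147.38803917647965
scene -20 125 [512.1  14.6 115.5] [117.7 118.6] -4.470107316761528 48.366175739182665
scene 85 72 [528.  124.4 115.9] [117.8 118. ] 98.40671260629728 143.4174661258441
```

>>> move_arm:
  deltas:
    - [[-1,2,1],0]
    - [[-2,3,1],0]
    - [[-3,3,1],0]
    - [[-4,3,1],0]
    - [[-6,3,1],0]
    - [[-8,3,1],0]
    - [[-11,3,1],0]
    - [[-14,3,1],0]
    - [[-17,3,1],0]
    - [[-20,3,1],0]
    - [[-23,3,1],0]
    - [[-23,3,1],0]

```text
time: 10.72
tool_pos: [510.1, 73.5, 252.8]
tcp_rot: [-150.0, 89.9, 112.3]
ft_force: [-0.2, -0.4, -5.1]
finger_gap: 22.0
```

Run:
```python
from h import *
go([554,69,194],-7.7)
snap('side','side4'); snap('scene','scene5')
a=cv2.imread('pics/side4.png'); b=cv2.imread('pics/scene5.png')
cv2.imwrite('pics/c3.png',np.hstack([cv2.resize(a[100:270,250:380],None,fx=3,fy=3),cv2.resize(b[180:380,350:500],None,fx=2.55,fy=2.55)]))
```

```text
tcp [510.1  73.5 252.8] yaxis [ 0.991 -0.133 -0.001] yawY -7.7 x [-0.001  0.001 -1.   ] t 10.72 F [-0.2 -0.4 -5.1] gap 22.0
turn 0.032484367989553675 or -179.96751563201047
delta [58.7 44.2 -1.3]
```

View pics/c3.png

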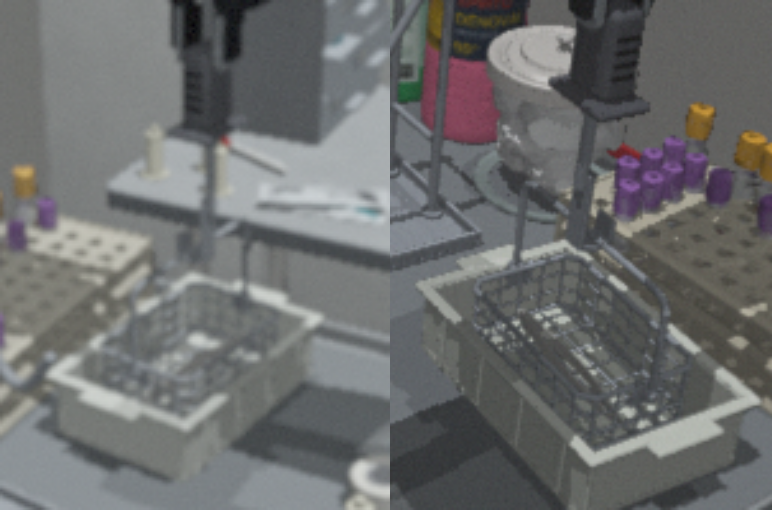

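>>> move_arm:
  deltas:
    - [[-4,0,0],0]
    - [[-10,0,0],0]
    - [[-17,0,0],0]
    - [[-24,0,0],0]
    - [[-31,0,0],0]
    - [[-38,0,0],0]
    - [[-45,-2,-3],0]
    - [[-51,-6,-9],0]
    - [[-55,-11,-18],0]
    - [[-58,-18,-30],0]
    - [[-58,-26,-45],0]
    - [[-58,-33,-60],0]

```text
time: 12.32
tool_pos: [484.7, 138.7, 310.3]
tcp_rot: [-131.1, 89.9, 131.3]
ft_force: [0.2, 0.5, -5.4]
finger_gap: 22.2
```

Run:
```python
from h import *
go([445.7,349.7,311],-7)
```

```text
tcp [484.7 138.7 310.3] yaxis [ 0.991 -0.133 -0.002] yawY -7.6 x [-0.001  0.002 -1.   ] t 12.32 F [ 0.2  0.5 -5.4] gap 22.2
turn -0.6371710565915976 or 179.3628289434084
delta [  -0.3  -66.7 -204. ]
```

>>> move_arm:
  deltas:
    - [[-1,-4,-12],0]
    - [[-1,-10,-30],0]
    - [[-1,-17,-52],0]
    - [[-1,-25,-76],0]
    - [[-1,-33,-100],-0.6]
    - [[-1,-41,-124],-0.6]
    - [[-1,-48,-148],-0.6]
    - [[-1,-54,-168],-0.6]
    - [[-1,-60,-184],-0.6]
    - [[-1,-64,-196],-0.6]
    - [[-1,-66,-202],-0.6]
    - [[-1,-67,-204],-0.6]

```text
time: 13.82
tool_pos: [445.4, 349.8, 311.7]
tcp_rot: [-125.5, 89.9, 137.5]
ft_force: [-1.0, 0.0, -4.0]
finger_gap: 22.1
```

>>> move_arm:
  deltas:
    - [[0,0,0],0]
    - [[0,0,0],0]
    - [[0,0,0],0]
    - [[0,0,0],0]

```text
time: 14.32
tool_pos: [445.4, 349.6, 311.7]
tcp_rot: [-126.8, 89.9, 136.2]
ft_force: [0.2, 0.1, -5.1]
finger_gap: 22.6
```

Run:
```python
from h import *
go([515.2,341.2,311],-7)
snap('side','side5'); snap('scene','scene6')
for n,f in(('side','side5'),('scene','scene6')):
    P,C,ok=cloud(n,f); P=P[ok]
    b=P[(P[:,0]>430)&(P[:,0]<480)&(P[:,1]>265)&(P[:,1]<435)&(P[:,2]>184)&(P[:,2]<202)]
    vx,vy,x0,y0=cv2.fitLine(b[:,:2].astype(np.float32),cv2.DIST_HUBER,0,.01,.01).ravel()
    print(n,len(b),'x at 345:',x0+(345-y0)*vx/vy,'slope',vx/vy,np.percentile(b[:,2],[50,98]).round(1),b[:,1].min(),b[:,1].max())
a=cv2.imread('pics/side5.png'); b=cv2.imread('pics/scene6.png')
cv2.imwrite('pics/c4.png',np.hstack([cv2.resize(a[80:380,170:370],None,fx=2,fy=2),cv2.resize(b[90:290,240:370],None,fx=3,fy=3)]))
```

```text
tcp [445.4 349.6 311.7] yaxis [ 0.992 -0.123 -0.002] yawY -7.1 x [-0.001  0.001 -1.   ] t 14.32 F [ 0.2  0.1 -5.1] gap 22.6
turn -0.05672764669120056 or 179.9432723533088
delta [ 0.6 70.3 -0.2]
side 312 x at 345: 454.8364 slope 0.13720252 [195.2 201.2] 275.3911060603276 422.73870630347506
scene 209 x at 345: 454.71878 slope 0.13437238 [194.9 201.3] 272.1639789772766 419.4750462151306
```

View pics/c4.png

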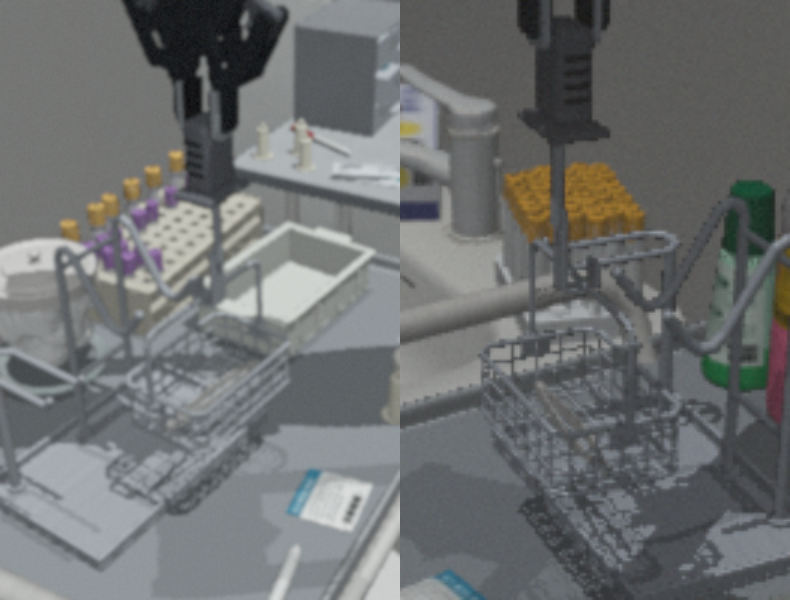

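>>> move_arm:
  deltas:
    - [[0,1,0],0]
    - [[0,4,0],0]
    - [[0,9,0],0]
    - [[0,16,0],0]
    - [[0,24,0],0]
    - [[0,33,0],0]
    - [[0,42,0],0]
    - [[0,51,0],0]
    - [[0,59,0],0]
    - [[0,65,0],0]
    - [[0,69,0],0]
    - [[0,70,0],0]

```text
time: 15.92
tool_pos: [515.0, 341.1, 311.5]
tcp_rot: [-122.8, 89.9, 140.1]
ft_force: [-0.2, -0.1, -4.1]
finger_gap: 22.7
```

>>> move_arm:
  deltas:
    - [[0,0,0],0]
    - [[0,0,0],0]
    - [[3,0,0],0]
    - [[8,0,0],0]
    - [[13,0,0],0]
    - [[18,0,0],0]
    - [[23,0,0],0]
    - [[27,0,0],0]
    - [[30,0,0],0]
    - [[32,0,0],0]
    - [[32,0,0],0]

```text
time: 17.3
tool_pos: [514.9, 341.1, 279.3]
tcp_rot: [-115.8, 89.9, 147.2]
ft_force: [0.6, -0.8, -4.5]
finger_gap: 22.4
```

```bash
cat > bar.py <<'E'
from h import *
import sys
k=sys.argv[1]; zlo,zhi=float(sys.argv[2]),float(sys.argv[3])
go([515.2,341.2,268],-7)
for n in('side','scene'):
    snap(n,n+k); P,C,ok=cloud(n,n+k); P=P[ok]
    # bar outside the hooks: stand y 42..62 and -62..-42 ; stand coords
    c,s=np.cos(np.radians(-7)),np.sin(np.radians(-7)); q=P-[525,339,0]; X=q[:,0]*c+q[:,1]*s; Y=-q[:,0]*s+q[:,1]*c
    for lo,hi in((-64,-44),(-28,-12),(12,28),(44,64)):
        m=(Y>lo)&(Y<hi)&(abs(X)<35)&(P[:,2]>zlo)&(P[:,2]<zhi)
        print(n,lo,m.sum(),'X %.1f z %.1f %.1f'%(np.median(X[m]),np.median(P[m,2]),np.percentile(P[m,2],95)) if m.sum()>2 else '')
    m=(abs(X)<70)&(abs(Y)<90)&(P[:,2]>60)&(P[:,2]<110)
    # rim: top edges at four sides
    for nm,mm in(('x-',(X<-38)&(abs(Y)<50)),('x+',(X>38)&(X<55)&(abs(Y)<28)),('y-',(Y<-62)&(abs(X)<25)),('y+',(Y>62)&(abs(X)<25))):
        w=m&mm
        if w.sum()>5: print('  rim',nm,w.sum(),np.percentile(P[w,2],[90,97]).round(1))
E
python3 bar.py 6 145 175
```

```text
tcp [514.9 341.1 279.3] yaxis [ 0.992 -0.123 -0.002] yawY -7.1 x [-0.002  0.001 -1.   ] t 17.3 F [ 0.6 -0.8 -4.5] gap 22.4
turn -0.05378408681517044 or 179.94621591318483
delta [11.3  0.3 -0.1]
side -64 23 X -1.1 z 163.5 164.7
side -28 5 X -1.5 z 163.4 165.6
side 12 24 X -0.5 z 163.1 165.0
side 44 28 X 0.3 z 163.4 165.1
  rim x- 262 [96.8 97.6]
  rim x+ 153 [97.7 98.3]
  rim y- 175 [ 98.2 106.1]
  rim y+ 192 [ 98.  105.7]
scene -64 20 X -1.5 z 164.0 164.8
scene -28 13 X -0.7 z 163.5 164.8
scene 12 1 
scene 44 16 X -0.0 z 163.6 165.3
  rim x- 196 [96.7 97.5]
  rim x+ 81 [97.7 98.5]
  rim y- 198 [ 98.8 105.3]
  rim y+ 154 [ 97.5 103.4]
```

>>> move_arm:
  deltas:
    - [[2,0.5,0],0]
    - [[4,0.5,0],0]
    - [[6,0.5,0],0]
    - [[8,0.5,0],0]
    - [[10,0.5,0],0]
    - [[12,0.5,0],0]
    - [[12,0.5,0],0]
    - [[12,0.5,0],0]

```text
time: 18.4
tool_pos: [515.5, 341.1, 267.8]
tcp_rot: [-131.8, 89.9, 131.1]
ft_force: [0.9, -0.6, -1.2]
finger_gap: 22.6
```

```bash
python3 bar.py 7 140 170
```

```text
tcp [515.5 341.1 267.8] yaxis [ 0.992 -0.123 -0.002] yawY -7.1 x [-0.001  0.002 -1.   ] t 18.4 F [ 0.9 -0.6 -1.2] gap 22.6
turn -0.05400699017266675 or 179.94599300982733
delta [-0.2 -0.4 -0. ]
side -64 15 X -0.1 z 158.4 160.0
side -28 8 X -0.7 z 158.2 160.2
side 12 18 X 0.5 z 158.3 159.1
side 44 27 X 0.6 z 158.0 159.9
  rim x- 255 [91.6 92.3]
  rim x+ 142 [91.2 92. ]
  rim y- 169 [ 96.7 105.1]
  rim y+ 196 [ 95.7 105.9]
scene -64 20 X -0.5 z 157.7 160.4
scene -28 14 X -0.3 z 157.8 159.6
scene 12 1 
scene 44 15 X 1.3 z 157.3 159.6
  rim x- 183 [91.2 92.3]
  rim x+ 77 [91.3 92.2]
  rim y- 192 [ 96.5 107.2]
  rim y+ 159 [ 92.8 104.6]
```

>>> move_arm:
  deltas:
    - [[4,0,0],0]
    - [[8,0,0],0]
    - [[12,0,0],0]
    - [[16,0,0],0]
    - [[18,0,0],0]
    - [[18,0,0],0]
    - [[18,-5,0],0]
    - [[18,-12,0],0]
    - [[18,-20,0],0]
    - [[18,-28,0],0]
    - [[18,-36,0],0]
    - [[18,-40,0],0]

```text
time: 20.0
tool_pos: [475.2, 346.3, 250.0]
tcp_rot: [-138.9, 89.9, 124.1]
ft_force: [-0.3, -0.4, -1.4]
finger_gap: 22.6
```

```bash
python3 bar.py 8 140 170; python3 -c "
from h import *
go([540,462,320],-7)"
```

```text
tcp [475.2 346.3 250. ] yaxis [ 0.992 -0.122 -0.001] yawY -7.0 x [-0.001  0.002 -1.   ] t 20.0 F [-0.3 -0.4 -1.4] gap 22.6
turn -0.028590935642938575 or 179.97140906435706
delta [-18.   40.3   0.1]
side -64 11 X 0.2 z 157.4 159.4
side -28 23 X -0.1 z 157.6 159.4
side 12 17 X 0.2 z 157.8 159.4
side 44 28 X 0.6 z 158.1 159.0
  rim x- 257 [91.7 92.4]
  rim x+ 137 [91.2 91.8]
  rim y- 92 [ 98.2 105.8]
  rim y+ 196 [ 96.2 105.9]
scene -64 20 X -0.8 z 157.6 160.2
scene -28 14 X -0.5 z 158.3 159.4
scene 12 12 X -0.3 z 158.1 161.2
scene 44 15 X 0.7 z 157.8 158.9
  rim x- 182 [91.2 92. ]
  rim x+ 80 [91.2 91.9]
  rim y- 192 [ 96.6 106.5]
  rim y+ 103 [ 90.  103.5]
tcp [475.4 346.3 250. ] yaxis [ 0.992 -0.122 -0.001] yawY -7.0 x [-0.001  0.002 -1.   ] t 20.1 F [ 0.2 -0.5 -0.9] gap 22.3
turn -0.027296506194971926 or 179.97270349380503
delta [ -69.9   49.8 -122.9]
```

Run:
```python
from h import *
for n,f in(('side','side8'),('scene','scene8')):
    P,C,ok=cloud(n,f); P=P[ok]
    c,s=np.cos(np.radians(-7)),np.sin(np.radians(-7)); q=P-[525,339,0]; X=q[:,0]*c+q[:,1]*s; Y=-q[:,0]*s+q[:,1]*c
    m=(P[:,2]>143)&(P[:,2]<165)&(Y>95)&(Y<155)&(abs(X)<80)
    for lo,hi in((-35,-22),(-22,-5),(-5,15),(15,35),(35,70)):
        for a,b in((95,125),(125,155)):
            w=m&(X>=lo)&(X<hi)&(Y>a)&(Y<b)
            if w.sum()>2: print(n,lo,a,w.sum(),np.median(Y[w]).round(1),'z',np.percentile(P[w,2],[50,95]).round(1),'Xr',X[w].min().round(1),X[w].max().round(1))
```

```text
side -35 95 25 110.1 z [156.2 160.4] Xr -32.7 -22.6
side -35 125 26 143.5 z [156.7 160.9] Xr -31.7 -23.6
side -22 95 34 109.5 z [153.2 155.2] Xr -20.9 -6.0
side -22 125 36 143.4 z [153.7 154.7] Xr -21.8 -5.2
side -5 95 38 109.3 z [153.1 154.6] Xr -4.0 14.6
side -5 125 37 143.3 z [153.2 154.5] Xr -4.9 14.5
side 15 95 35 109.8 z [153.2 154.6] Xr 15.5 34.8
side 15 125 37 143.8 z [153.2 154.7] Xr 15.9 33.8
side 35 95 72 112.0 z [152.8 154.7] Xr 35.7 62.7
side 35 125 92 135.9 z [153.1 155.6] Xr 36.1 65.0
scene -35 95 16 105.8 z [155.3 159.7] Xr -30.4 -23.8
scene -35 125 16 139.5 z [156.  159.9] Xr -31.3 -22.9
scene -22 95 21 106.3 z [151.6 154.8] Xr -21.2 -6.1
scene -22 125 21 140.4 z [152.3 154.2] Xr -21.6 -5.3
scene -5 95 15 106.0 z [152.9 154.2] Xr 4.7 14.4
scene -5 125 18 139.6 z [152.2 153.8] Xr -4.9 10.3
scene 15 95 24 105.2 z [152.5 154.2] Xr 15.3 35.0
scene 15 125 11 139.8 z [151.1 152.8] Xr 22.1 32.0
scene 35 95 45 108.1 z [152.7 155.6] Xr 36.2 63.5
scene 35 125 26 136.9 z [151.9 153.9] Xr 35.2 61.1
```

>>> move_arm:
  deltas:
    - [[-20,0,0],0]
    - [[-45,0,0],0]
    - [[-70,0,0],0]
    - [[-85,0,-15],0]
    - [[-85,5,-40],0]
    - [[-85,15,-65],0]
    - [[-85,27,-90],0]
    - [[-85,40,-110],0]
    - [[-85,49,-122],0]
    - [[-85,51,-125],0]
    - [[-85,51,-125],0]

```text
time: 21.48
tool_pos: [541.6, 463.8, 335.8]
tcp_rot: [-152.1, 89.9, 110.9]
ft_force: [0.4, -0.3, -1.5]
finger_gap: 22.2
```

Run:
```python
from h import *
go([541.3,463.8,320],-7)
for n in('side','scene'):
    snap(n,n+'9'); P,C,ok=cloud(n,n+'9'); P=P[ok]
    c,s=np.cos(np.radians(-7)),np.sin(np.radians(-7)); q=P-[540.2,462.9,0]; X=q[:,0]*c+q[:,1]*s; Y=-q[:,0]*s+q[:,1]*c
    for lo,hi in((200,206),(206,214),(216,230),(232,260),(272,302),(303,313),(314,322),(324,340)):
        w=(abs(X)<40)&(abs(Y)<40)&(P[:,2]>lo)&(P[:,2]<hi)
        if w.sum()>3: print(n,lo,w.sum(),'X',X[w].min().round(1),X[w].max().round(1),'Y',Y[w].min().round(1),Y[w].max().round(1))
```

```text
tcp [541.6 463.8 335.8] yaxis [ 0.992 -0.123 -0.001] yawY -7.0 x [-0.001  0.002 -1.   ] t 21.48 F [ 0.4 -0.3 -1.5] gap 22.2
turn -0.041586283430717685 or 179.95841371656928
delta [15.8 -0.3  0.1]
side 206 7 X 6.4 15.5 Y 6.2 7.7
side 216 167 X -4.6 24.2 Y -8.8 8.7
side 232 159 X -7.5 19.1 Y -7.5 9.1
side 272 114 X -8.2 0.8 Y -3.1 5.3
side 303 30 X -9.1 -1.0 Y -2.8 6.2
side 314 355 X -19.5 18.3 Y -24.8 27.0
side 324 316 X -12.3 11.5 Y -19.0 20.7
scene 206 6 X 6.5 13.6 Y -9.2 -5.2
scene 216 77 X -4.1 24.6 Y -11.3 7.1
scene 232 66 X -5.4 1.0 Y -11.4 9.8
scene 272 61 X -7.2 0.2 Y -7.8 1.6
scene 303 17 X -8.4 2.2 Y -5.8 0.7
scene 314 133 X -18.7 16.3 Y -29.2 23.7
scene 324 129 X -12.2 9.3 Y -21.9 11.4
```

>>> move_arm:
  deltas:
    - [[15,0,0],0]
    - [[40,0,0],0]
    - [[65,0,0],0]
    - [[90,0,0],0]
    - [[115,0,0],0]
    - [[135,0,0],0]
    - [[148,0,0],0]
    - [[154,0,0],0]
    - [[157,0,0],0]
    - [[157,0,0],0]

```text
time: 22.82
tool_pos: [541.5, 464.2, 179.6]
tcp_rot: [-177.7, 89.8, 85.2]
ft_force: [-0.9, 0.1, -2.5]
finger_gap: 22.3
```

>>> move_arm:
  deltas:
    - [[1,0,0],0]
    - [[2,0,0],0]
    - [[3,0,0],0]
    - [[3.5,0,0],0]
    - [[3.5,0,0],0]

```text
time: 23.45
tool_pos: [541.5, 464.1, 175.9]
tcp_rot: [-172.4, 89.9, 90.5]
ft_force: [0.2, 0.6, -1.3]
finger_gap: 22.7
```

```bash
cat > fk.py <<'E'
from h import *
import sys
go([541.3,463.8,174],-7)
for n in('side','scene'):
    f=n+sys.argv[1]
    snap(n,f); P,C,ok=cloud(n,f); P=P[ok]
    c,s=np.cos(np.radians(-7)),np.sin(np.radians(-7)); q=P-[540.2,462.9,0]; X=q[:,0]*c+q[:,1]*s; Y=-q[:,0]*s+q[:,1]*c
    w=(X<-12)&(X>-17)&(abs(Y)<22)&(P[:,2]>148)&(P[:,2]<175); print(n,'collar/bars z',np.percentile(P[w,2],[5,50,95]).round(1))
    for lo,hi in((60,140),(154,161),(165,205),(210,225)):
        w=(X>-24)&(X<45)&(abs(Y)<35)&(P[:,2]>lo)&(P[:,2]<hi)
        if w.sum()>3: print(n,lo,w.sum(),'X',X[w].min().round(1),X[w].max().round(1),'Y',Y[w].min().round(1),Y[w].max().round(1),'z',P[w,2].min().round(1),P[w,2].max().round(1))
E
python3 fk.py 10
```

```text
tcp [541.5 464.1 175.9] yaxis [ 0.992 -0.123 -0.   ] yawY -7.0 x [-0.     0.002 -1.   ] t 23.45 F [ 0.2  0.6 -1.3] gap 22.7
turn -0.04255578883118005 or 179.95744421116882
delta [ 1.9 -0.2  0.3]
side collar/bars z [153.  160.3 163.3]
side 60 295 X -8.7 22.7 Y -8.4 9.0 z 60.1 138.7
side 154 205 X -22.7 42.9 Y -25.2 27.3 z 154.0 161.0
side 165 506 X -16.7 13.5 Y -17.7 19.9 z 165.1 205.0
side 210 301 X -23.9 27.9 Y -6.4 19.0 z 210.0 224.9
scene collar/bars z [149.6 159.7 162.7]
scene 60 174 X -7.0 22.3 Y -13.0 9.8 z 61.4 138.9
scene 154 106 X -22.9 38.9 Y -27.9 25.0 z 154.0 161.0
scene 165 287 X -15.6 12.2 Y -24.9 13.2 z 165.0 204.9
scene 210 191 X -23.8 25.5 Y -19.9 12.4 z 210.1 225.0
```

>>> move_arm:
  deltas:
    - [[1,0,0],0]
    - [[2,0,0],0]
    - [[2.5,0,0],0]
    - [[2.5,0,0],0]
    - [[2.5,0,0],0]

```text
time: 24.18
tool_pos: [541.7, 464.4, 175.1]
tcp_rot: [168.0, 89.8, 71.0]
ft_force: [-3.1, -1.7, 6.6]
finger_gap: 22.2
```

>>> move_arm:
  deltas:
    - [[-0.3,0,0],0]
    - [[-0.3,0,0],0]
    - [[-0.3,0,0],0]

```text
time: 24.55
tool_pos: [541.7, 464.4, 175.2]
tcp_rot: [168.2, 89.8, 71.2]
ft_force: [0.1, 0.7, -1.1]
finger_gap: 22.2
```

>>> move_arm:
  deltas:
    - [[0,0,0],0]
    - [[0,0,0],0]
    - [[0,0,0],0]
    - [[0,0,0],0]
    - [[0,0,0],0]
    - [[0,0,0],0]
  jaw: 0.2

```text
time: 25.3
tool_pos: [541.7, 464.4, 175.2]
tcp_rot: [167.9, 89.8, 70.9]
ft_force: [0.3, -0.3, 0.4]
finger_gap: 51.0
```

```bash
python3 fk.py 11
```

```text
tcp [541.7 464.4 175.2] yaxis [ 0.992 -0.122  0.001] yawY -7.0 x [ 0.001  0.003 -1.   ] t 25.3 F [ 0.3 -0.3  0.4] gap 51.0
turn -0.03585259204547242 or 179.96414740795453
delta [ 1.2 -0.3  0.7]
side collar/bars z [152.6 159.4 172.4]
side 60 296 X -7.1 24.7 Y -8.3 10.1 z 60.0 138.3
side 154 296 X -22.6 42.0 Y -23.8 28.0 z 154.1 161.0
side 165 478 X -13.8 11.0 Y -19.3 20.5 z 165.4 204.7
side 210 304 X -23.8 43.1 Y -10.5 19.2 z 210.1 225.0
scene collar/bars z [150.9 159.3 170.4]
scene 60 156 X -7.1 26.7 Y -10.4 8.0 z 60.3 139.4
scene 154 134 X -19.2 44.9 Y -27.5 24.3 z 154.1 161.0
scene 165 289 X -13.1 12.0 Y -21.4 11.9 z 165.0 204.7
scene 210 164 X -24.0 41.2 Y -20.0 19.2 z 210.1 225.0
```

Lifter rests in the fork; retreat straight up, then away.

>>> move_arm:
  deltas:
    - [[-8,0,0],0]
    - [[-25,0,0],0]
    - [[-50,0,0],0]
    - [[-80,0,0],0]
    - [[-110,0,0],0]
    - [[-130,-30,0],0]
    - [[-130,-75,0],0]
    - [[-130,-120,0],0]
    - [[-130,-150,0],0]
    - [[-130,-150,0],0]

```text
time: 26.65
tool_pos: [391.1, 483.3, 307.6]
tcp_rot: [159.5, 89.6, 62.6]
ft_force: [0.2, 0.2, 0.2]
finger_gap: 51.2
```

```bash
python3 bar.py 12 140 170; python3 fk.py 12
python3 - <<'E'
import cv2,numpy as np
a=cv2.imread('pics/side12.png'); b=cv2.imread('pics/scene12.png')
cv2.imwrite('pics/c5.png',np.hstack([cv2.resize(a[140:380,120:320],None,fx=2,fy=2),cv2.resize(b[120:320,180:380],None,fx=2,fy=2.4)]))
E
```

```text
tcp [391.1 483.3 307.6] yaxis [ 0.993 -0.12   0.002] yawY -6.9 x [ 0.003  0.006 -1.   ] t 26.65 F [0.2 0.2 0.2] gap 51.2
turn 0.11402255009889473 or -179.88597744990108
delta [ 39.2 140.1 126.4]
side -64 16 X -0.7 z 157.7 160.0
side -28 18 X -0.2 z 157.7 159.4
side 12 19 X 0.3 z 158.5 160.4
side 44 29 X 0.9 z 157.7 159.2
  rim x- 255 [91.6 92.3]
  rim x+ 139 [91.1 91.9]
  rim y- 173 [ 95.7 104.6]
  rim y+ 199 [ 96.4 106.4]
scene -64 19 X -0.7 z 157.8 158.8
scene -28 15 X -0.3 z 158.3 159.6
scene 12 14 X 0.4 z 158.3 160.1
scene 44 14 X 0.8 z 157.9 159.1
  rim x- 183 [91.5 92.1]
  rim x+ 78 [91.6 92.3]
  rim y- 192 [ 96.4 106.4]
  rim y+ 157 [ 92.4 104.5]
tcp [393.2 482.6 306.6] yaxis [ 0.993 -0.122  0.002] yawY -7.0 x [ 0.003  0.005 -1.   ] t 26.75 F [ 0.8  0.2 -0. ] gap 51.4
turn -0.012996975261955868 or 179.98700302473804
delta [133.  149.    1.2]
side collar/bars z [152.9 159.4 169.3]
side 60 290 X -7.2 24.2 Y -8.3 9.1 z 60.1 139.7
side 154 289 X -21.4 43.7 Y -24.0 28.0 z 154.0 161.0
side 165 541 X -13.7 11.5 Y -18.6 20.5 z 165.4 204.9
side 210 240 X -13.0 11.7 Y -16.2 18.5 z 210.1 217.8
scene collar/bars z [150.5 158.7 169.1]
scene 60 159 X -7.1 23.6 Y -11.9 8.7 z 60.3 138.9
scene 154 134 X -23.7 40.8 Y -28.5 27.6 z 154.1 161.0
scene 165 290 X -13.6 12.8 Y -21.5 12.4 z 165.2 204.9
scene 210 98 X -11.9 12.3 Y -20.0 13.8 z 210.0 217.7
```

View pics/c5.png

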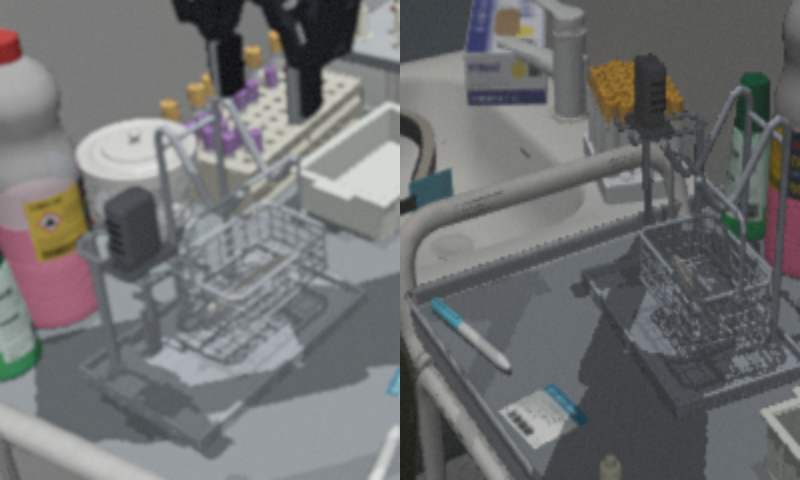

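All in place: basket level on both hooks with forceps in it, lifter in the fork, bystanders undisturbed, robot clear.

```bash
python3 -c "
from h import *
print(r.hand_in())"
```

```text
the job is handed in; nothing more can be done
None
```

The basket now hangs on both hooks of the draining stand with the forceps in it. The lifter is back in its fork. I handed the job in at about 27 s of the 72 s allowed.

I took the lifter from the fork by its grip, hooked the folded handle, and swung it upright. I then lifted the basket slowly, hung it, slipped the lifter out and put it back. The hand never touched the basket.

**Last checks**
- **Handle bar:** it lies within about 1 mm of the hook troughs in x, at the same height beside both hooks.
- **Level:** the front and back rim agree within about 1 mm. The end rims gave no usable reading because the handle arms hide them, so level along the long side rests on the bar heights and the picture.
- **Lifter:** its collar rests on both fork bars, within about 1 mm of the fork's home point and square with the stand.
- **Robot and forces:** the robot was clear of everything, with the wrist force near zero. The highest wrist force I read was about 8 N, when the lifter pressed lightly on the fork bars as it was put back.
- **Rest of the trolley:** the tub, marker and gauze look unmoved in the last picture. I judged them by eye and did not measure them. The needle holder shows only in part at the edge of that picture.

No check failed or disagreed.

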